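Close a specimen mounting press: ram down, closure home, quarter turn back

TASK

Close up the hot-mounting press for its next cycle: first wind the handwheel anticlockwise (as you face the wheel) until the ram crosshead is right down on its stop collars, then screw the closure down clockwise by its grip bar until it bottoms out, and back it off a quarter turn so that it cannot jam when it heats up. Finish still gripping the bar, holding the closure at that quarter turn so that it cannot creep before the ram takes the load (do not let go), and leave the jar, the beaker and the two finished mounts on the bench alone.

Things in the scene. Friction and masses are not known exactly. Their poses are not given: they have to be found in the camera images.
- press: Fixed bench press, 415 tall, on a low bench (top at world z = -0.100; the robot's bench ends at x = 0.28). Origin: middle of its underside, on the mould axis; z up; its front (handwheel side) faces its own -x. White casing 240 (x) x 220 (y) x 200 high; above it four tie rods, then a head plate 160 x 160 from 315 to 335 high, carrying the closure on the mould axis.
- wheel_hub (a point): Centre of the handwheel, on the front of the press: 148 in front (-x) of the press's origin axis, 120 above its underside; x along the wheel's level axis. Black rim 124 outer dia, 14 thick. The crank handle sits 50 from the axis; at handwheel angle a its axis is at y = -50 sin(a), z = 50 cos(a) from this point along the press's y and z.
- handwheel (a joint): Turn of the handwheel, rad: 0 = ram down on its stop collars (hard stop), growing as the wheel turns clockwise for someone facing it (positive about the press's +x), which raises the ram 8 mm per turn. Starts 0.6 to 1.4 turns above the stop. Stays where it is left; takes about 0.08 N m.
- crank (a point): Middle of the crank handle, on its axis: a black cylinder 22 dia, 72 long, parallel to the press's x and reaching from 11 to 83 in front of the wheel's plane (this point: 59 in front). It revolves freely about its own axis, so fingers pinching it from above can keep their attitude while the wheel is wound.
- ram (a joint): Height of the ram crosshead (steel plate 160 x 160 x 14 on the four tie rods) above its four stop collars, m: 0 = resting on them. Driven only by the handwheel.
- closure: Screw closure on top of the press: knurled steel cap 96 dia, 36 high, with a black grip bar across its top, 110 long, 22 wide, from 36 to 70 above the origin. Origin: centre of the cap's lower rim, on the mould axis, at 345 in the press's height when home, rising 6 mm per turn unscrewed. Its x lies along the bar, y across it, z up.
- closure_turn (a joint): Turn of the closure, rad: 0 = bottomed out (hard stop), growing as it is unscrewed (anticlockwise from above); 1.57 = a quarter turn back. Starts on its thread, 0.5 to 0.85 turn unscrewed; right-hand thread. Stays where it is left; takes about 0.15 N m.
- grip_bar (a point): Point to grip: centre of the closure's grip bar, 59 above the closure's origin, with the closure's axes. Fingers here close on the 22 mm width; tips then clear the cap by 4 mm.
- jar: Bystander: jar of mounting resin, 76 dia x 105, on the low bench. Origin under its middle. Leave alone.
- beaker: Bystander: steel beaker, 68 dia x 85, on the low bench. Origin under its middle. Leave alone.
- mount_a: Bystander: finished specimen mount, black disc 32 dia x 22, on the low bench. Leave alone.
- mount_b: Bystander: second finished mount, the same size. Leave alone.

How it is judged:
By the outcome, as a careful person would: the job done as asked, in the order asked, and still so for the second after the job is handed in, while the arm keeps its last pose, push and grip.
It also fails if it takes over 72 s, if anything falls off the work surface, if the arm or the gripper's body presses on something with over 40 N, if the wrist force passes 120 N, or if a joint passes its speed limit or range.

ROBOT

A 6-joint arm with a two-finger parallel gripper is mounted at the origin on the work surface. World frame = base frame: x ahead of the robot, y to its left, z up, the work surface at z = 0. Lengths are in mm, angles in degrees, forces in N, time in s.
With the tool pointing down it reaches from about 350 to 925 mm from the base axis. Payload 6.4 kg.
Tool frame: the origin (TCP) lies between the finger pads, 19 mm behind the fingertips; this is the grasp point; z points along the fingers, y is the line along which they close (so a half turn about z gives the same grasp; the last joint's range is limited). The gripper opens to 94 mm and grips with 3 to 60 N. Pads are 16 mm wide; open, the fingers measure 119 mm over their backs; the gripper's body (75 mm by 177 mm) begins 78 mm behind the grasp point.
Start: joints at [58.894, 14.043, 89.255, -0, 76.702, -9.975], TCP at [234.321, 606.307, 224.255] pointing down, gripper open.
Joint ranges: [-179.41, 179.41], [-58.25, 129.5], [7.25, 145.43], [-54.29, 234.29], [11.92, 165.04], [-157.13, 157.13]. Speed limits (degrees/s): [147.25, 147.25, 180, 180, 180, 180].

INTERFACE

Orientations are given as a 3x3 rotation matrix whose columns are the frame's x, y, z axes.
In Python, from rig import arm, read_camera, camera_params gives the robot as it stands.
- The arm moves only by the tool jog_arm, never from a script. Its argument "series" is a list of rows, each a list of 5 numbers: the closure, from -1 (fully open) to 1 (shut), then the shift along the tool's x, y, z in fractions of the full range, 1 being 0.8 m, then the turn about the tool's z in a scale on which 1.0 is 360 degrees. A call has 1 to 20 rows; each row is the pose to reach, as a shift and turn from the pose commanded when the call began, along the tool's axes at that moment; what a row does not reach only later rows make up. A row lasts 1/8 s, in which the tool goes at most 62.5 mm and 10.7 degrees, less where a joint would pass 70% of its speed; a pose out of reach is approached as far as the arm can. Shift and turn numbers lie between -1 and 1, and a call with a number outside is refused. A call with a gripper value outside its range is refused whole. The fingers move at their own pace and stop on an object; the grip force is fixed at half the most. Time passes only in rows, so rows that repeat a pose let the fingers close. It gives the time, the measured TCP pose, the force, the opening and the grip force at its end, in the units of the state.
- arm.observe(): the state, without advancing time (a new reading comes with each control period).
- read_camera(name): name is "side" or "top"; returns (picture, depth): 480x640x3 uint8, red, green, blue; 480x640 float32, mm along the optical axis (not along the pixel's ray), 0 where there is no reading.
- camera_params(name): a dict with "camera_matrix" (3x3 intrinsics, pixels), "D" ([k1, k2, p1, p2, k3] as OpenCV has them; the pictures are not rectified), "R" (3x3) and "t" (3): a world point X has camera coordinates R X + t. Camera axes: x right, y down, z forward; pixel columns grow to the right and rows downward; lengths in mm; the calibration is good to about 2 mm. A picture is of the moment at which its call begins. camera_params takes no time and is no camera call.
- arm.job_done(): hands the job in; it is judged then, once.
The state is a dict: "clock": time; "q": joint angles; "dq": joint speeds; "joint_torque": joint torques, N m; "eef_pos": TCP position; "ee_rot": TCP orientation; "contact_force": force on the tool from outside, world axes, zero at the start; "torque": the same for the moment, N m; "width": opening from 0.0 (shut) to 1.0 (fully open); "grip_force": force on a finger pad.
Only numpy, scipy, OpenCV 4.12 (cv2) and the standard library are available. Lean on these libraries where they do the work, as an engineer would, in place of code of your own. Each camera call takes 0.05 s, during which the arm holds its last target. There are 200 camera calls.

## Working session

There is one attempt and no reset: what is moved stays moved. The work goes in short steps, Python scripts to look and compute and a tool call to move; the robot and the scene stay as the last step left them, time stands still between calls to the robot, and variables do not carry over. Pictures are saved under pics/ and viewed, at most 10 in all, crops included, and the job is handed in when it is done.

Besides the shell and the picture viewer there is one more tool, called after "Emit:" in YAML: its name, and indented under it one key for each argument. jog_arm: Moves the arm, as the interface text tells. Its arguments: {"type":"object","properties":{"series":{"type":"array","items":{"type":"array","items":{"type":"number"}}}},"required":["series"]}

```bash
ls; mkdir -p pics; python3 - <<'E'
from rig import arm, read_camera, camera_params
import cv2,numpy as np
s=arm.observe();print(s)
for n in("side","top"):
    p,d=read_camera(n);cv2.imwrite(f"pics/{n}0.png",p[:,:,::-1]);np.save(f"{n}0.npy",d)
    print(n,camera_params(n))
E
```

```text
pics
{'clock': 0.0, 'q': array([ 5.88927913e+01,  1.40829943e+01,  8.93228479e+01, -1.43582939e-03,
        7.67010652e+01, -9.97877016e+00]), 'dq': array([ 0.02498729, -0.09573296, -0.08579185, -0.03341877, -0.10531654,
        0.05332985]), 'joint_torque': array([-2.13021588e-05, -4.15835381e+01, -3.14601016e+01,  6.85452553e-02,
        3.32519354e-02, -1.38145374e-04]), 'eef_pos': array([234.04820879, 605.80975979, 223.17723879]), 'ee_rot': array([[-9.32776682e-01,  3.60453565e-01, -9.43111805e-04],
       [ 3.60454675e-01,  9.32775340e-01, -1.61017443e-03],
       [ 2.99318321e-04, -1.84188222e-03, -9.99998259e-01]]), 'contact_force': array([-0.00825478, -0.42081477, -0.39386505]), 'torque': array([ 0.01716298, -0.0410076 ,  0.00892112]), 'grip_force': 0.0, 'width': 1.0033116061063954}
side {'camera_matrix': array([[469.73969451,   0.        , 317.72922284],
       [  0.        , 469.73969451, 240.22189873],
       [  0.        ,   0.        ,   1.        ]]), 'D': array([-0.11973613,  0.        ,  0.        ,  0.        ,  0.        ]), 'R': array([[-0.99805424, -0.06119607, -0.01194853],
       [-0.04017864,  0.77775508, -0.627282  ],
       [ 0.04768022, -0.62558139, -0.77870053]]), 't': array([ 568.71898551,  113.74274132, 1122.47351795])}
top {'camera_matrix': array([[546.83957092,   0.        , 321.24171303],
       [  0.        , 546.83957092, 247.35118774],
       [  0.        ,   0.        ,   1.        ]]), 'D': array([-0.10655214,  0.        ,  0.        ,  0.        ,  0.        ]), 'R': array([[-0.00372716, -0.9999769 , -0.00568362],
       [-0.98732594,  0.00458167, -0.15863952],
       [ 0.1586619 ,  0.00502031, -0.98732021]]), 't': array([   2.63168122,  592.40745507, 1421.17954724])}
```

View pics/side0.png

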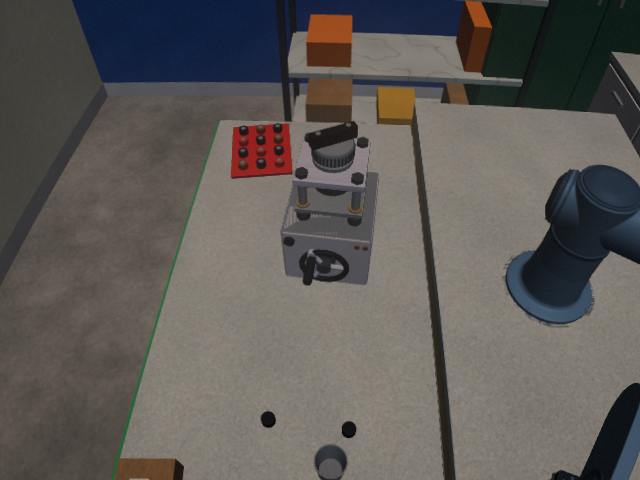

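View pics/top0.png

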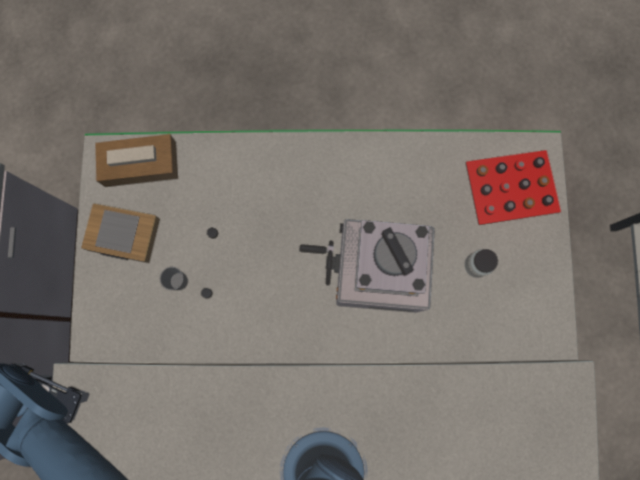

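Side view: the press is at about (330,210), with the wheel at (323,266) and the crank at (309,268). Top view: the closure is at (396,253), the wheel at (331,263) and the crank at about (312,249). The press front faces world +y. I'll enlarge both views next.

```bash
cat > h.py <<'E'
import numpy as np, cv2
from rig import camera_params, read_camera, arm
def ray(n,uv):
    c=camera_params(n);u=cv2.undistortPoints(np.array([[uv]],float),c["camera_matrix"],c["D"])[0,0]
    return -c["R"].T@c["t"], c["R"].T@np.array([u[0],u[1],1.])
def at_z(n,uv,z):
    o,d=ray(n,uv);return o+d*(z-o[2])/d[2]
def at_depth(n,uv,dep):
    o,d=ray(n,uv);return o+d*dep
def tri(us,ut):
    o1,d1=ray("side",us);o2,d2=ray("top",ut)
    s=np.linalg.lstsq(np.c_[d1,-d2],o2-o1,rcond=None)[0]
    a,b=o1+d1*s[0],o2+d2*s[1];return (a+b)/2,np.linalg.norm(a-b)
def proj(n,X):
    c=camera_params(n);return cv2.projectPoints(np.atleast_2d(np.array(X,float)),cv2.Rodrigues(c["R"])[0],c["t"],c["camera_matrix"],c["D"])[0][:,0]
def cloud(n,dep):
    c=camera_params(n);v,u=np.mgrid[:480,:640]
    p=cv2.undistortPoints(np.stack([u,v],-1).reshape(-1,1,2).astype(float),c["camera_matrix"],c["D"])[:,0]
    z=dep.reshape(-1,1);P=np.c_[p,np.ones(len(p))]*z
    return ((P-c["t"])@c["R"]).reshape(480,640,3)
E
python3 - <<'E'
from h import *
a=cv2.imread("pics/side0.png")[115:295,270:390];b=cv2.imread("pics/top0.png")[205:315,290:450]
cv2.imwrite("pics/sc.png",cv2.resize(a,None,fx=3.3333,fy=3.3333,interpolation=cv2.INTER_CUBIC))
cv2.imwrite("pics/tc.png",cv2.resize(b,None,fx=5,fy=5,interpolation=cv2.INTER_CUBIC))
P=cloud("top",np.load("top0.npy"));Q=cloud("side",np.load("side0.npy"))
for nm,C,sl in(("top",P,(slice(205,315),slice(290,450))),("side",Q,(slice(115,295),slice(270,390)))):
    c=C[sl].reshape(-1,3);print(nm,np.histogram(c[:,2],bins=np.arange(-120,360,10)))
E
```

```text
top (array([  33, 4318, 4432,   37,   18,   16,   10,   13,   20,   19,   14,
         24,   22,   22,   58,   98,   92,   56,  167,  257,  106, 1532,
       1248,    0,    3,   58,  232,    5,    0,    0,    0,    0,    0,
         11,   99, 2416,  503,   38,   20,   78,  830,   70,   34,  285,
        233,    0,    0]), array([-120, -110, -100,  -90,  -80,  -70,  -60,  -50,  -40,  -30,  -20,
        -10,    0,   10,   20,   30,   40,   50,   60,   70,   80,   90,
        100,  110,  120,  130,  140,  150,  160,  170,  180,  190,  200,
        210,  220,  230,  240,  250,  260,  270,  280,  290,  300,  310,
        320,  330,  340,  350]))
side (array([   0, 2756, 4315,  684,  186,  293,  117,  106,  133,  191,  118,
        135,  139,  173,  258,  286,  231,  266,  389,  513,  319, 1339,
       1507,   75,   54,  184, 1122,   69,  117,  115,   70,   50,   40,
         64,  243, 1682,  507,   94,  146,  170,  492,  172,  184,  240,
        236,    0,    0]), array([-120, -110, -100,  -90,  -80,  -70,  -60,  -50,  -40,  -30,  -20,
        -10,    0,   10,   20,   30,   40,   50,   60,   70,   80,   90,
        100,  110,  120,  130,  140,  150,  160,  170,  180,  190,  200,
        210,  220,  230,  240,  250,  260,  270,  280,  290,  300,  310,
        320,  330,  340,  350]))
```

View pics/sc.png

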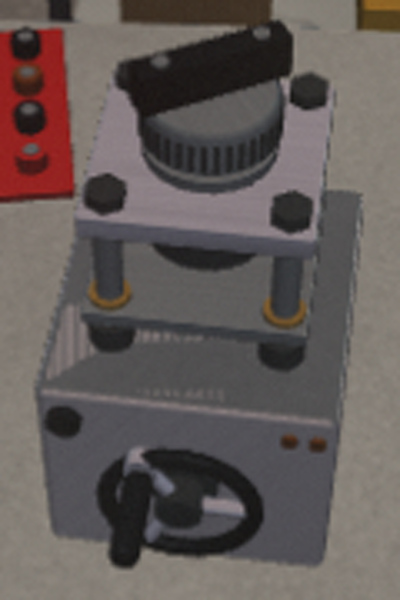

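View pics/tc.png

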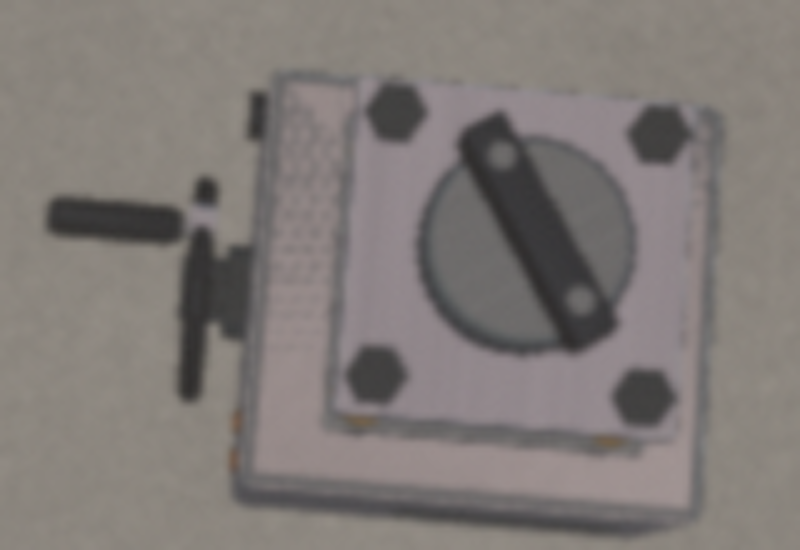

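The crops show the closure bar tilted, running in top-crop pixels from (483,122) to (595,340). The bolts are at (397,110), (658,134), (376,374) and (644,398). The crank runs from its front end (50,215) to its root (180,222) in the top crop. In the side crop it runs from its root (137,480) to its tip (125,553).

```bash
python3 - <<'E'
from h import *
P=cloud("top",np.load("top0.npy"));Q=cloud("side",np.load("side0.npy"))
def T(x,y):return (290+x/5-.4,205+y/5-.4)
def S(x,y):return (270+x/3.3333-.35,115+y/3.3333-.35)
print("bolts tri",)
tb=[T(397,110),T(658,134),T(376,374),T(644,398)]
sb=[None,None,None,None]
# side: front (world +y) is bottom; world +x is left in side
# top: up = +x, left = +y
sb[0]=S(105,193);sb[1]=S(26,40) ;sb[2]=S(293,212);sb[3]=S(310,91)
L=[]
for i in(0,2,3):
    X,e=tri(sb[i],tb[i]);L.append(X);print(i,X.round(1),round(e,1))
B=[at_z("top",t,np.mean([l[2] for l in L])) for t in tb]
print(np.round(B,1),np.mean(B,0).round(1))
ax=(B[1]+B[3]-B[0]-B[2]);print("press x axis yaw",np.degrees(np.arctan2(ax[1],ax[0])))
ay=(B[0]+B[1]-B[2]-B[3]);print("y yaw",np.degrees(np.arctan2(ay[1],ay[0])))
for n,C,w in(("top",P,(205,315,290,450)),("side",Q,(115,295,270,390))):
    c=C[w[0]:w[1],w[2]:w[3]].reshape(-1,3)
    for lo,hi in((228,240),(306,335),(90,106)):
        b=c[(c[:,2]>lo)&(c[:,2]<hi)]
        r=cv2.minAreaRect(b[:,:2].astype(np.float32));print(n,lo,len(b),np.round(r[0],1),np.round(r[1],1),round(r[2],1),"medz",np.median(b[:,2]).round(1))
print("crank tip/root tri",tri(S(126,548),T(56,215)),tri(S(137,480),T(180,222)))
print("hub? ",tri(S(182,503),T(195,290)))
print("bar ends",tri(S(135,90),T(483,126)),tri(S(290,45),T(597,336)))
E
```

```text
bolts tri
0 [ 610.3 -112.9  240.5] 0.5
2 [ 486.1 -101.1  240.4] 0.1
3 [ 474.5 -224.9  240.7] 0.7
[[ 610.1 -112.9  240.5]
 [ 598.2 -235.3  240.5]
 [ 486.  -101.   240.5]
 [ 474.1 -224.9  240.5]] [ 542.1 -168.5  240.5]
press x axis yaw -95.51919796644357
y yaw -5.145986437975501
top 228 2473 [ 541.6 -168.2] [159.3 161.4] 84.7 medz 235.0
top 306 531 [ 542.  -168.7] [109.   23.7] 27.5 medz 319.5
top 90 2733 [ 541.3 -167.3] [241.7 220.8] 84.8 medz 99.5
side 228 1740 [ 543.8 -165.1] [161.5 161.1] 85.0 medz 235.6
side 306 553 [ 543.3 -164.8] [110.5  25. ] 25.8 medz 319.4
side 90 2817 [ 544.  -163.2] [238.  221.4] 85.2 medz 100.1
crank tip/root tri (array([588.63073922,  54.03686836,  70.4434827 ]), np.float64(0.7003262471387328)) (array([586.12573992, -11.51447727,  59.92371277]), np.float64(0.4739396025570996))
hub?  (array([554.54298042, -19.6067677 ,  23.07680417]), np.float64(0.6199026997412383))
bar ends (array([ 591.0859805 , -146.12388578,  301.01869646]), np.float64(0.9725065096065323)) (array([ 493.78010363, -193.42330072,  305.1400402 ]), np.float64(3.834645286960075))
```

```bash
cat >> h.py <<'E'
O=np.array([542.3,-167.5,-100.]);yaw=np.radians(-95.2)
PX=np.array([np.cos(yaw),np.sin(yaw),0]);PY=np.array([-PX[1],PX[0],0]);HUB=O-148*PX+[0,0,120]
def crank(a,f=59):
    a=np.radians(a);return HUB-f*PX-50*np.sin(a)*PY+[0,0,50*np.cos(a)]
def go(X,tooly_yaw=None):
    s=arm.observe();R=s["ee_rot"];d=R.T@(np.array(X)-s["eef_pos"])
    t=None
    if tooly_yaw is not None:
        y=np.degrees(np.arctan2(R[1,1],R[0,1]));t=(y-tooly_yaw+180)%360-180
    print("pos",s["eef_pos"].round(1),"shift m",(d/1000).round(4),"turn",t,"q",s["q"].round(1))
E
python3 - <<'E'
from h import *
from scipy.optimize import minimize_scalar
def T(x,y):return (290+x/5-.4,205+y/5-.4)
def S(x,y):return (270+x/3.3333-.35,115+y/3.3333-.35)
for a in range(300,345,5):
    print(a,(proj("top",[crank(a,83),crank(a,15)])-[T(50,215),T(180,222)]).round(1).tolist(),(proj("side",[crank(a,83),crank(a,15)])-[S(125,551),S(137,475)]).round(1).tolist())
print(HUB,crank(323))
go(crank(323)+[0,0,110],-5.2)
E
```

```text
300 [[-0.1, -5.1], [-0.9, -4.4]] [[-7.1, 6.7], [-5.7, 5.8]]
305 [[-0.2, -4.5], [-1.0, -3.7]] [[-6.1, 5.9], [-4.8, 5.0]]
310 [[-0.4, -3.7], [-1.1, -3.0]] [[-5.0, 5.2], [-3.7, 4.3]]
315 [[-0.5, -2.9], [-1.2, -2.1]] [[-3.8, 4.6], [-2.5, 3.6]]
320 [[-0.7, -1.8], [-1.3, -1.1]] [[-2.5, 4.0], [-1.2, 3.0]]
325 [[-0.9, -0.7], [-1.4, 0.0]] [[-1.0, 3.6], [0.2, 2.5]]
330 [[-1.0, 0.5], [-1.5, 1.3]] [[0.6, 3.2], [1.7, 2.1]]
335 [[-1.2, 1.8], [-1.6, 2.6]] [[2.2, 2.9], [3.3, 1.8]]
340 [[-1.4, 3.2], [-1.8, 4.0]] [[4.0, 2.7], [5.0, 1.6]]
[555.71362187 -20.109109    20.        ] [591.02785372  35.9208681   59.9317755 ]
pos [234.1 605.8 223.3] shift m [-0.5384 -0.4028  0.0539] turn 74.06929698039804 q [ 58.9  14.1  89.3  -0.   76.7 -10. ]
```

Units first: shifts go in shares of 0.8 m and turns go in shares of 360 degrees. So -0.536 m is -0.67, -0.403 m is -0.5038, 74 degrees is 0.2056.

Emit:
jog_arm:
  series:
    - [-1,-0.67,-0.5038,0.065,0.2056]
    - [-1,-0.67,-0.5038,0.065,0.2056]
    - [-1,-0.67,-0.5038,0.065,0.2056]
    - [-1,-0.67,-0.5038,0.065,0.2056]
    - [-1,-0.67,-0.5038,0.065,0.2056]
    - [-1,-0.67,-0.5038,0.065,0.2056]
    - [-1,-0.67,-0.5038,0.065,0.2056]
    - [-1,-0.67,-0.5038,0.065,0.2056]
    - [-1,-0.67,-0.5038,0.065,0.2056]
    - [-1,-0.67,-0.5038,0.065,0.2056]
    - [-1,-0.67,-0.5038,0.065,0.2056]
    - [-1,-0.67,-0.5038,0.065,0.2056]
    - [-1,-0.67,-0.5038,0.065,0.2056]
    - [-1,-0.67,-0.5038,0.065,0.2056]
    - [-1,-0.67,-0.5038,0.065,0.2056]

```text
clock: 1.98
eef_pos: [588.6, 38.3, 172.4]
ee_rot: [[0.088, 0.996, 0.0], [0.996, -0.088, 0.0], [0.0, 0.0, -1.0]]
contact_force: [0.2, -0.6, -0.2]
width: 0.997
grip_force: 0.0
```

```bash
python3 - <<'E'
from h import *
go(crank(326),-5.2)
p,d=read_camera("side");cv2.imwrite("pics/s1.png",cv2.resize(p[150:330,200:440,::-1],None,fx=3,fy=3))
E
```

```text
pos [588.6  38.3 172.4] shift m [-0.0022  0.0005  0.111 ] turn 0.16409464993529355 q [ -7.3   9.  100.7   0.   70.3  -2.2]
```

View pics/s1.png

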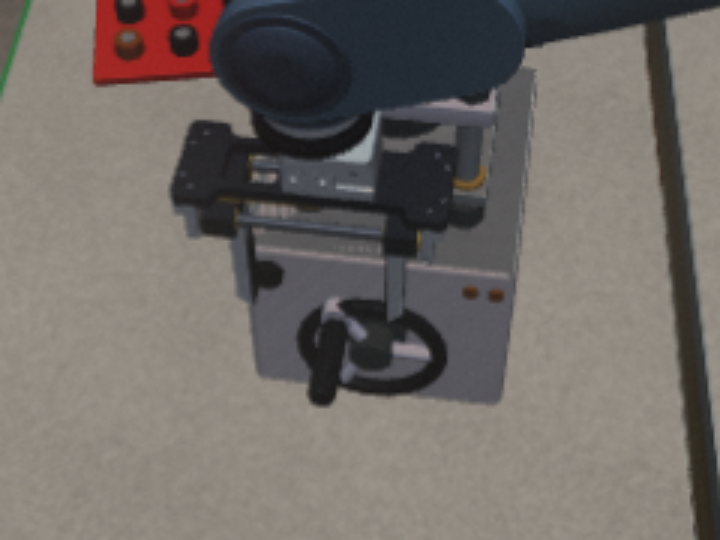

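The gripper straddles the crank (handle tip at crop (322,395), fingers at (245,275) and (395,290)). The wrist housing is near the press head, so I'll check clearance first.

```bash
python3 - <<'E'
from h import *
Q=cloud("side",read_camera("side")[1]).reshape(-1,3);P=cloud("top",read_camera("top")[1]).reshape(-1,3)
for n,C in(("side",Q),("top",P)):
    for y0 in range(-260,100,20):
        c=C[(abs(C[:,1]-y0-10)<10)&(C[:,0]>350)&(C[:,0]<720)&(C[:,2]>240)]
        if len(c): print(n,y0,len(c),"z",np.percentile(c[:,2],[0,2,50,100]).round(),"x",np.percentile(c[:,0],[1,99]).round())
E
```

```text
side -100 17 z [241. 241. 242. 246.] x [477. 496.]
side -40 4 z [459. 459. 470. 475.] x [592. 617.]
side -20 522 z [293. 437. 479. 507.] x [479. 665.]
side 0 1403 z [257. 269. 468. 507.] x [484. 672.]
side 20 813 z [242. 275. 455. 557.] x [434. 675.]
side 40 1787 z [244. 272. 466. 598.] x [359. 676.]
side 60 3170 z [252. 261. 371. 602.] x [355. 672.]
side 80 4468 z [282. 403. 493. 600.] x [354. 633.]
top -260 30 z [240. 240. 245. 249.] x [539. 609.]
top -240 170 z [240. 240. 246. 254.] x [460. 610.]
top -220 183 z [240. 240. 284. 319.] x [463. 606.]
top -200 325 z [240. 252. 289. 325.] x [490. 606.]
top -180 396 z [240. 273. 316. 327.] x [493. 587.]
top -160 451 z [240. 256. 289. 325.] x [493. 592.]
top -140 304 z [240. 241. 284. 322.] x [504. 615.]
top -120 171 z [240. 240. 246. 280.] x [473. 621.]
top -100 58 z [240. 240. 245. 253.] x [472. 609.]
top -40 140 z [434. 438. 457. 474.] x [554. 619.]
top -20 1827 z [ 282.  441. 1497. 1497.] x [359. 619.]
top 0 1273 z [264. 293. 495. 560.] x [358. 671.]
top 20 1631 z [288. 294. 521. 588.] x [353. 672.]
top 40 1623 z [288. 294. 528. 599.] x [353. 672.]
top 60 1536 z [268. 340. 527. 602.] x [353. 629.]
top 80 1453 z [407. 447. 505. 598.] x [353. 622.]
```

The arm sits at y > -40, well clear of the head, so I'll descend and grip.

To row units: 0.111 m is 0.1388, 0.09 m is 0.1125.

Emit:
jog_arm:
  series:
    - [-1,-0.0025,0,0.0625,0]
    - [-1,-0.0025,0,0.1125,0]
    - [-1,-0.0025,0,0.1388,0]
    - [-1,-0.0025,0,0.1388,0]
    - [1,-0.0025,0,0.1388,0]
    - [1,-0.0025,0,0.1388,0]
    - [1,-0.0025,0,0.1388,0]
    - [1,-0.0025,0,0.1388,0]
    - [1,-0.0025,0,0.1388,0]
    - [1,-0.0025,0,0.1388,0]
    - [1,-0.0025,0,0.1388,0]
    - [1,-0.0025,0,0.1388,0]

```text
clock: 3.62
eef_pos: [588.7, 35.2, 61.1]
ee_rot: [[0.089, 0.996, -0.0], [0.996, -0.089, 0.0], [-0.0, -0.0, -1.0]]
contact_force: [-1.6, 0.2, 0.2]
width: 0.219
grip_force: 30.0
```

```bash
python3 - <<'E'
from h import *
p,d=read_camera("side");cv2.imwrite("pics/s2.png",cv2.resize(p[190:330,240:420,::-1],None,fx=4,fy=4))
s=arm.observe();print(s["eef_pos"],s["width"],s["grip_force"],s["contact_force"])
X=s["eef_pos"]-HUB;print("press y,z off",X@PY,X[2],"a",np.degrees(np.arctan2(-(X@PY),X[2])),np.hypot(X@PY,X[2]))
E
```

```text
[588.69711516  35.19137981  61.1109929 ] 0.22206936421475262 29.999035969376564 [-0.05660298  0.72054651 -0.24248111]
press y,z off 27.835720397861557 41.11099290417635 a -34.10141971797489 49.64817285293754
```

View pics/s2.png

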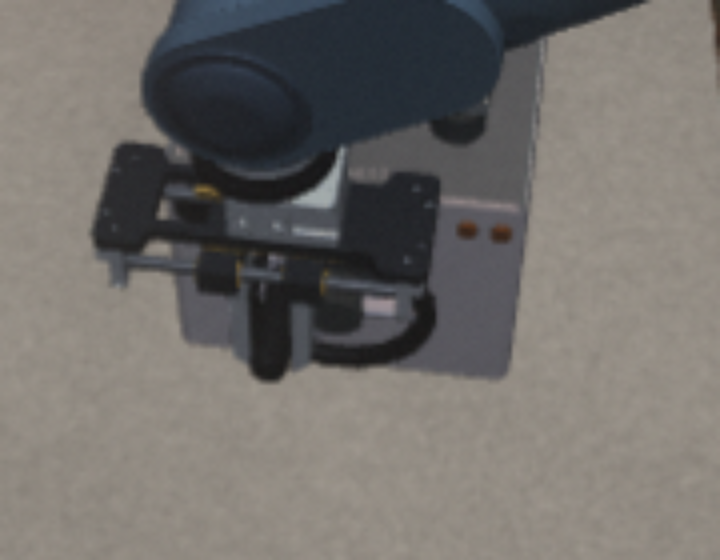

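```bash
python3 - <<'E'
import numpy as np
def rows(a0,a1,n,R=50):
    f=lambda a:(-R*np.sin(np.radians(a)),R*np.cos(np.radians(a)))
    y0,z0=f(a0)
    for a in np.linspace(a0,a1,n+1)[1:]:
        y,z=f(a);print([1,0,round((y-y0)/1000,3),round((z0-z)/1000,3),0],end=", ")
    print()
rows(-34,-194,18)
E
```

```text
[1, 0, np.float64(0.006), np.float64(0.005), 0], [1, 0, np.float64(0.011), np.float64(0.011), 0], [1, 0, np.float64(0.016), np.float64(0.017), 0], [1, 0, np.float64(0.019), np.float64(0.024), 0], [1, 0, np.float64(0.021), np.float64(0.031), 0], [1, 0, np.float64(0.022), np.float64(0.039), 0], [1, 0, np.float64(0.022), np.float64(0.047), 0], [1, 0, np.float64(0.02), np.float64(0.054), 0], [1, 0, np.float64(0.018), np.float64(0.062), 0], [1, 0, np.float64(0.014), np.float64(0.069), 0], [1, 0, np.float64(0.009), np.float64(0.075), 0], [1, 0, np.float64(0.004), np.float64(0.08), 0], [1, 0, np.float64(-0.003), np.float64(0.085), 0], [1, 0, np.float64(-0.01), np.float64(0.088), 0], [1, 0, np.float64(-0.017), np.float64(0.09), 0], [1, 0, np.float64(-0.025), np.float64(0.091), 0], [1, 0, np.float64(-0.032), np.float64(0.091), 0], [1, 0, np.float64(-0.04), np.float64(0.09), 0],
```

To row units: 0.091 m is 0.1138, 0.09 m is 0.1125.

Emit:
jog_arm:
  series:
    - [1,0,0.0075,0.0063,0]
    - [1,0,0.0138,0.0138,0]
    - [1,0,0.02,0.0213,0]
    - [1,0,0.0238,0.03,0]
    - [1,0,0.0263,0.0388,0]
    - [1,0,0.0275,0.0488,0]
    - [1,0,0.0275,0.0588,0]
    - [1,0,0.025,0.0675,0]
    - [1,0,0.0225,0.0775,0]
    - [1,0,0.0175,0.0863,0]
    - [1,0,0.0113,0.0938,0]
    - [1,0,0.005,0.1,0]
    - [1,0,-0.0038,0.1063,0]
    - [1,0,-0.0125,0.11,0]
    - [1,0,-0.0213,0.1125,0]
    - [1,0,-0.0313,0.1138,0]
    - [1,0,-0.04,0.1138,0]
    - [1,0,-0.05,0.1125,0]
    - [1,0,-0.05,0.1125,0]

```text
clock: 6.05
eef_pos: [547.6, 39.0, -28.6]
ee_rot: [[0.089, 0.996, -0.003], [0.996, -0.089, 0.0], [-0.0, -0.003, -1.0]]
contact_force: [-2.3, -0.3, -2.4]
width: 0.228
grip_force: 30.0
```

```bash
python3 - <<'E'
from h import *
s=arm.observe();print(s["clock"],s["eef_pos"],s["width"],s["grip_force"],s["contact_force"])
X=s["eef_pos"]-HUB;a=np.degrees(np.arctan2(-(X@PY),X[2]));print("off",X@PY,X[2],"a",a,np.hypot(X@PY,X[2]))
f=lambda a:(-50*np.sin(np.radians(a)),50*np.cos(np.radians(a)))
y0,z0=f(166)
for b in np.linspace(166,26,15)[1:]:
    y,z=f(b);print(int(b),round((y-y0)/1000,3),round((z0-z)/1000,3))
E
```

```text
6.05 [547.60010768  38.95579107 -28.6350092 ] 0.22813355512952838 29.999162927269936 [-2.30085618 -0.33861206 -2.40535186]
off -13.433326494530618 -48.635009196856686 a 164.5594786449914 50.45610349885327
156 -0.008 -0.003
146 -0.016 -0.007
136 -0.023 -0.013
126 -0.028 -0.019
116 -0.033 -0.027
106 -0.036 -0.035
96 -0.038 -0.043
86 -0.038 -0.052
76 -0.036 -0.061
66 -0.034 -0.069
56 -0.029 -0.076
46 -0.024 -0.083
36 -0.017 -0.089
26 -0.01 -0.093
```

Tracking the wheel well with forces of a few newtons.

To row units: -0.093 m is -0.1163, -0.089 m is -0.1113.

Emit:
jog_arm:
  series:
    - [1,0,-0.01,-0.0038,0]
    - [1,0,-0.02,-0.0088,0]
    - [1,0,-0.0288,-0.0163,0]
    - [1,0,-0.035,-0.0238,0]
    - [1,0,-0.0413,-0.0338,0]
    - [1,0,-0.045,-0.0438,0]
    - [1,0,-0.0475,-0.0538,0]
    - [1,0,-0.0475,-0.065,0]
    - [1,0,-0.045,-0.0763,0]
    - [1,0,-0.0425,-0.0863,0]
    - [1,0,-0.0363,-0.095,0]
    - [1,0,-0.03,-0.1038,0]
    - [1,0,-0.0213,-0.1113,0]
    - [1,0,-0.0125,-0.1163,0]
    - [1,0,-0.0125,-0.1163,0]

```text
clock: 7.92
eef_pos: [540.2, 39.5, 64.7]
ee_rot: [[0.09, 0.996, 0.002], [0.996, -0.09, -0.0], [0.0, 0.002, -1.0]]
contact_force: [3.9, 2.7, -4.0]
width: 0.219
grip_force: 30.0
```

```bash
python3 - <<'E'
from h import *
s=arm.observe();print(s["clock"],s["eef_pos"],s["width"],s["grip_force"],s["contact_force"])
X=s["eef_pos"]-HUB;a=np.degrees(np.arctan2(-(X@PY),X[2]));print("off",X@PY,X[2],"a",a,np.hypot(X@PY,X[2]))
E
```

```text
7.925 [540.19785383  39.5492078   64.73430241] 0.2194721871096323 29.998521599918604 [ 3.85865189  2.67272945 -3.97505874]
off -20.85889850161186 44.73430240760325 a 24.99889608870406 49.35839805540131
```

To row units: 0.024 m is 0.03, 0.021 m is 0.0263.

Emit:
jog_arm:
  series:
    - [1,0,0.005,-0.0025,0]
    - [1,0,0.0113,-0.0038,0]
    - [1,0,0.0163,-0.005,0]
    - [1,0,0.0213,-0.0063,0]
    - [1,0,0.0263,-0.0063,0]
    - [1,0,0.03,-0.0063,0]
    - [1,0,0.03,-0.0063,0]
    - [1,0,0.03,-0.0063,0]

```text
clock: 8.93
eef_pos: [561.5, 37.7, 69.2]
ee_rot: [[0.089, 0.996, -0.005], [0.996, -0.089, 0.0], [-0.0, -0.005, -1.0]]
contact_force: [-6.8, 3.2, 3.1]
width: 0.223
grip_force: 30.0
```

```bash
python3 - <<'E'
from h import *
s=arm.observe();print(s["clock"],s["eef_pos"],s["width"],s["grip_force"],s["contact_force"])
X=s["eef_pos"]-HUB;a=np.degrees(np.arctan2(-(X@PY),X[2]));print("off",X@PY,X[2],"a",a,np.hypot(X@PY,X[2]))
E
```

```text
8.925 [561.48892644  37.66399774  69.23966458] 0.22256727831566972 30.00329291447997 [-6.82307389  3.22271242  3.0970885 ]
off 0.5154099893565229 49.23966458017314 a -0.5997144559770043 49.242362000873655
```

To row units: 0.006 m is 0.0075, 0.003 m is 0.0038.

Emit:
jog_arm:
  series:
    - [1,0,0.0038,0,0]
    - [1,0,0.0075,0,0]
    - [1,0,0.0075,0,0]
    - [1,0,0.0075,0,0]

```text
clock: 9.43
eef_pos: [562.0, 37.7, 68.6]
ee_rot: [[0.088, 0.996, -0.02], [0.996, -0.088, 0.001], [-0.001, -0.02, -1.0]]
contact_force: [-26.4, 2.3, 19.4]
width: 0.221
grip_force: 30.0
```

```bash
python3 - <<'E'
from h import *
s=arm.observe();print(s["clock"],s["eef_pos"],s["width"],s["grip_force"],s["contact_force"])
X=s["eef_pos"]-HUB;print("off",X@PY,X[2])
E
```

```text
9.425 [562.00262458  37.72594972  68.62093366] 0.2205655857398214 30.00196543056518 [-26.39310838   2.29822857  19.35775132]
off 1.0213790891670849 48.620933658633646
```

The wheel is hard on its stop, with the crank at top dead centre. I'll relax the push, release, and rise.

Emit:
jog_arm:
  series:
    - [1,0,-0.01,0,0]
    - [1,0,-0.01,0,0]
    - [-1,0,-0.01,0,0]
    - [-1,0,-0.01,0,0]
    - [-1,0,-0.01,0,0]
    - [-1,0,-0.01,0,0]
    - [-1,0,-0.01,0,0]
    - [-1,0,-0.01,-0.0625,0]
    - [-1,0,-0.01,-0.125,0]
    - [-1,0,-0.01,-0.2,0]
    - [-1,0,-0.01,-0.275,0]
    - [-1,0,-0.01,-0.35,0]
    - [-1,0,-0.01,-0.425,0]
    - [-1,0,-0.01,-0.425,0]
    - [-1,0,-0.01,-0.425,0]

```text
clock: 11.3
eef_pos: [560.7, 37.7, 408.3]
ee_rot: [[0.089, 0.996, -0.001], [0.996, -0.089, 0.0], [-0.0, -0.001, -1.0]]
contact_force: [-0.6, 0.2, 0.9]
width: 0.999
grip_force: 0.0
```

```bash
python3 - <<'E'
from h import *
P=cloud("top",read_camera("top")[1]);c=P[205:315,290:450].reshape(-1,3)
p,d=read_camera("side");C=cloud("side",d)[115:295,270:390].reshape(-1,3)
for n,k in(("top",c),("side",C)):
    b=k[(k[:,2]>306)&(k[:,2]<335)&(k[:,1]<-80)]
    if len(b):print(n,len(b),cv2.minAreaRect(b[:,:2].astype(np.float32)),np.median(b[:,2]))
cv2.imwrite("pics/s3.png",cv2.resize(p[115:295,250:400,::-1],None,fx=3.3,fy=3.3))
go([542.3,-167.5,400],116.5)
E
```

```text
top 531 ((541.9415283203125, -168.31710815429688), (109.07906341552734, 24.048490524291992), 26.284284591674805) 319.92098667152084
side 353 ((551.9452514648438, -163.17535400390625), (92.48117065429688, 26.307392120361328), 26.948274612426758) 318.6582993075511
pos [560.3  37.7 406.8] shift m [-0.206   0.0004  0.0067] turn -121.63168071007512 q [-7.7 -2.8 88.7 -0.  94.4 -2.6]
```

View pics/s3.png

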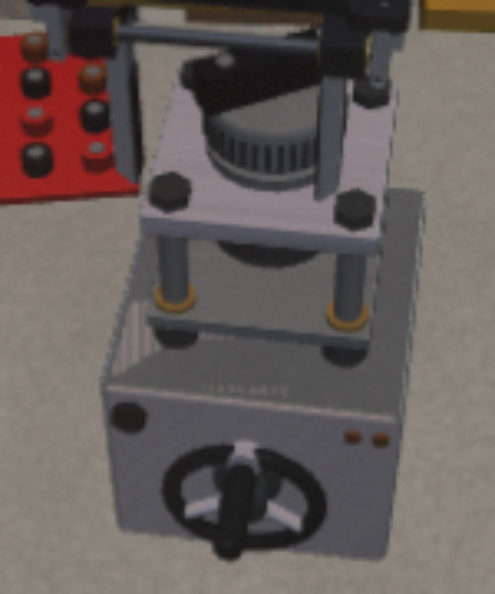

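The crank is at the top and the crosshead is down on its collars. Next is the move over the closure.

To row units: -0.206 m is -0.2575, 0.007 m is 0.0088, -121.5 degrees is -0.3375.

Emit:
jog_arm:
  series:
    - [-1,-0.2575,0,0.0088,-0.3375]
    - [-1,-0.2575,0,0.0088,-0.3375]
    - [-1,-0.2575,0,0.0088,-0.3375]
    - [-1,-0.2575,0,0.0088,-0.3375]
    - [-1,-0.2575,0,0.0088,-0.3375]
    - [-1,-0.2575,0,0.0088,-0.3375]
    - [-1,-0.2575,0,0.0088,-0.3375]
    - [-1,-0.2575,0,0.0088,-0.3375]
    - [-1,-0.2575,0,0.0088,-0.3375]
    - [-1,-0.2575,0,0.0088,-0.3375]
    - [-1,-0.2575,0,0.0088,-0.3375]
    - [-1,-0.2575,0,0.0088,-0.3375]
    - [-1,-0.2575,0,0.0088,-0.3375]
    - [-1,-0.2575,0,0.0088,-0.3375]
    - [-1,-0.2575,0,0.0088,-0.3375]

```text
clock: 13.28
eef_pos: [542.4, -167.4, 401.8]
ee_rot: [[-0.896, -0.443, -0.001], [-0.443, 0.896, 0.0], [0.0, 0.001, -1.0]]
contact_force: [0.1, 0.8, -0.2]
width: 0.999
grip_force: 0.0
```

```bash
python3 - <<'E'
from h import *
go([542.3,-167.7,309],116.5)
E
```

```text
pos [ 542.4 -167.4  401.8] shift m [ 0.0002 -0.0002  0.0928] turn -0.17679892134844977 q [ -28.6   -2.1   88.4   -0.    93.7 -144.9]
```

To row units: 0.092 m is 0.115, 0.08 m is 0.1.

Emit:
jog_arm:
  series:
    - [-1,0,0,0.0625,0]
    - [-1,0,0,0.1,0]
    - [-1,0,0,0.115,0]
    - [-1,0,0,0.115,0]
    - [1,0,0,0.115,0]
    - [1,0,0,0.115,0]
    - [1,0,0,0.115,0]
    - [1,0,0,0.115,0]
    - [1,0,0,0.115,0]
    - [1,0,0,0.115,0]
    - [1,0,0,0.115,0]
    - [1,0,0,0.115,0]

```text
clock: 14.78
eef_pos: [542.2, -166.9, 310.2]
ee_rot: [[-0.896, -0.445, -0.001], [-0.445, 0.896, 0.002], [0.0, 0.002, -1.0]]
contact_force: [-1.5, 2.3, 1.2]
width: 0.234
grip_force: 30.0
```

```bash
cat >> h.py <<'E'
def st():
    s=arm.observe();R=s["ee_rot"]
    print(s["clock"],s["eef_pos"].round(1),"w",s["width"].round(3),"g",round(s["grip_force"],1),"F",s["contact_force"].round(1),"M",s["torque"].round(2),"yaw",np.degrees(np.arctan2(R[1,1],R[0,1])).round(1),"q6",s["q"][5].round(1))
E
python3 -c "from h import *;st()"
```

```text
Traceback (most recent call last):
  File "h.py", line 33, in st
    print(s["clock"],s["eef_pos"].round(1),"w",s["width"].round(3),"g",round(s["grip_force"],1),"F",s["contact_force"].round(1),"M",s["torque"].round(2),"yaw",np.degrees(np.arctan2(R[1,1],R[0,1])).round(1),"q6",s["q"][5].round(1))
                                               ^^^^^^^^^^^^^^^^
AttributeError: 'float' object has no attribute 'round'
```

To row units: 0.002 m is 0.0025, 0.001 m is 0.0013, 120 degrees is 0.3333.

Emit:
jog_arm:
  series:
    - [1,0,0,0,0.0167]
    - [1,0,0,0,0.0389]
    - [1,0,0,0,0.0611]
    - [1,0,0,0.0013,0.0833]
    - [1,0,0,0.0013,0.1056]
    - [1,0,0,0.0013,0.1278]
    - [1,0,0,0.0013,0.15]
    - [1,0,0,0.0013,0.1722]
    - [1,0,0,0.0013,0.1944]
    - [1,0,0,0.0013,0.2167]
    - [1,0,0,0.0025,0.2389]
    - [1,0,0,0.0025,0.2611]
    - [1,0,0,0.0025,0.2833]
    - [1,0,0,0.0025,0.3056]
    - [1,0,0,0.0025,0.3333]
    - [1,0,0,0.0025,0.3333]

```text
clock: 16.77
eef_pos: [542.6, -166.2, 308.2]
ee_rot: [[0.061, 0.998, 0.0], [0.998, -0.061, 0.003], [0.003, -0.0, -1.0]]
contact_force: [0.1, 5.8, 1.5]
width: 0.236
grip_force: 30.0
```

```bash
sed -i 's/s\["width"\].round(3)/round(s["width"],3)/' h.py
python3 - <<'E'
from h import *
st()
P=cloud("top",read_camera("top")[1]);c=P[205:315,290:450].reshape(-1,3)
E
```

```text
16.775 [ 542.6 -166.2  308.2] w 0.236 g 30.0 F [0.1 5.8 1.5] M [ 1.02  0.13 -0.18] yaw -3.5 q6 -25.0
```

To row units: 0.001 m is 0.0013, 72 degrees is 0.2.

Emit:
jog_arm:
  series:
    - [1,0.0013,0,0,0.0222]
    - [1,0.0013,0,0,0.0444]
    - [1,0.0013,0,0,0.0667]
    - [1,0.0013,0,0.0013,0.0889]
    - [1,0.0013,0,0.0013,0.1111]
    - [1,0.0013,0,0.0013,0.1333]
    - [1,0.0013,0,0.0013,0.1556]
    - [1,0.0013,0,0.0013,0.1778]
    - [1,0.0013,0,0.0013,0.2]
    - [1,0.0013,0,0.0013,0.2]
    - [1,0.0013,0,0.0013,0.2]

```text
clock: 18.2
eef_pos: [543.0, -166.3, 307.1]
ee_rot: [[0.968, 0.251, 0.001], [0.251, -0.968, 0.001], [0.001, -0.0, -1.0]]
contact_force: [3.8, 2.3, -1.9]
width: 0.232
grip_force: 30.0
```

```bash
python3 - <<'E'
from h import *
st()
E
```

```text
18.2 [ 543.  -166.3  307.1] w 0.232 g 30.0 F [ 3.8  2.3 -1.9] M [ 0.53 -0.57 -0.13] yaw -75.5 q6 47.0
```

Turned 192° so far with no stop. I'll regrip now so joint 6 doesn't run near its limit.

To row units: -0.055 m is -0.0688, -0.03 m is -0.0375.

Emit:
jog_arm:
  series:
    - [-1,0,0,0,0]
    - [-1,0,0,0,0]
    - [-1,0,0,0,0]
    - [-1,0,0,0,0]
    - [-1,0,0,-0.0375,0]
    - [-1,0,0,-0.0688,0]
    - [-1,0,0,-0.0688,0]

```text
clock: 19.08
eef_pos: [543.3, -166.9, 364.6]
ee_rot: [[0.969, 0.248, 0.004], [0.248, -0.969, -0.002], [0.003, 0.003, -1.0]]
contact_force: [-0.2, 0.4, -0.3]
width: 0.938
grip_force: 0.0
```

To row units: -180 degrees is -0.5.

Emit:
jog_arm:
  series:
    - [-1,0,0,0,-0.0278]
    - [-1,0,0,0,-0.0556]
    - [-1,0,0,0,-0.0833]
    - [-1,0,0,0,-0.1111]
    - [-1,0,0,0,-0.1389]
    - [-1,0,0,0,-0.1667]
    - [-1,0,0,0,-0.1944]
    - [-1,0,0,0,-0.2222]
    - [-1,0,0,0,-0.25]
    - [-1,0,0,0,-0.2778]
    - [-1,0,0,0,-0.3056]
    - [-1,0,0,0,-0.3333]
    - [-1,0,0,0,-0.3611]
    - [-1,0,0,0,-0.3889]
    - [-1,0,0,0,-0.4167]
    - [-1,0,0,0,-0.4444]
    - [-1,0,0,0,-0.4722]
    - [-1,0,0,0,-0.5]
    - [-1,0,0,0,-0.5]
    - [-1,0,0,0,-0.5]

```text
clock: 21.58
eef_pos: [542.3, -166.4, 361.4]
ee_rot: [[-0.969, -0.246, -0.001], [-0.246, 0.969, 0.001], [0.001, 0.001, -1.0]]
contact_force: [-0.0, 0.2, -0.4]
width: 0.998
grip_force: 0.0
```

```bash
python3 - <<'E'
from h import *
st();go([543,-166.5,306.5],104.5)
p,d=read_camera("top");cv2.imwrite("pics/t4.png",cv2.resize(p[195:315,320:470,::-1],None,fx=5,fy=5))
k=cloud("top",d)[205:315,290:450].reshape(-1,3);b=k[(k[:,2]>306)&(k[:,2]<335)]
print(len(b),cv2.minAreaRect(b[:,:2].astype(np.float32)))
E
```

```text
21.575 [ 542.3 -166.4  361.4] w 0.998 g 0.0 F [-0.   0.2 -0.4] M [0.03 0.02 0.05] yaw 104.2 q6 -132.7
pos [ 542.3 -166.4  361.4] shift m [-0.0007 -0.0003  0.0549] turn -0.27061866075376884 q [ -28.5   -1.6   92.1   -0.    89.6 -132.7]
178 ((544.7288208007812, -164.62515258789062), (91.3602066040039, 21.52035140991211), 22.85080909729004)
```

To row units: 0.055 m is 0.0688, 0.03 m is 0.0375, 15 degrees is 0.0417.

Emit:
jog_arm:
  series:
    - [-1,0,0,0.0375,0]
    - [-1,0,0,0.0688,0]
    - [-1,0,0,0.0688,0]
    - [1,0,0,0.0688,0]
    - [1,0,0,0.0688,0]
    - [1,0,0,0.0688,0]
    - [1,0,0,0.0688,0]
    - [1,0,0,0.0688,0]
    - [1,0,0,0.0688,0]
    - [1,0,0,0.0688,0]
    - [1,0,0,0.0688,0]
    - [1,0,0,0.0688,0.0139]
    - [1,0,0,0.0688,0.0278]
    - [1,0,0,0.0688,0.0417]
    - [1,0,0,0.0688,0.0417]
    - [1,0,0,0.0688,0.0417]

```text
clock: 23.62
eef_pos: [542.5, -166.4, 307.0]
ee_rot: [[-1.0, 0.01, -0.0], [0.01, 1.0, 0.0], [0.0, 0.0, -1.0]]
contact_force: [0.3, 1.3, -1.9]
width: 0.237
grip_force: 30.0
```

```bash
python3 - <<'E'
from h import *
st()
E
```

```text
23.625 [ 542.5 -166.4  307. ] w 0.237 g 30.0 F [ 0.3  1.3 -1.9] M [ 0.02 -0.12 -0.2 ] yaw 89.4 q6 -117.9
```

To row units: 15 degrees is 0.0417.

Emit:
jog_arm:
  series:
    - [1,0,0,0,0.0139]
    - [1,0,0,0,0.0278]
    - [1,0,0,0,0.0417]
    - [1,0,0,0,0.0417]
    - [1,0,0,0,0.0417]

```text
clock: 24.25
eef_pos: [542.5, -166.4, 306.8]
ee_rot: [[-0.963, 0.268, -0.0], [0.268, 0.963, 0.0], [0.0, 0.0, -1.0]]
contact_force: [1.6, 0.2, -2.9]
width: 0.234
grip_force: 30.0
```

```bash
python3 - <<'E'
from h import *
st()
E
```

```text
24.25 [ 542.5 -166.4  306.8] w 0.234 g 30.0 F [ 1.6  0.2 -2.9] M [ 0.05 -0.29 -0.23] yaw 74.4 q6 -102.9
```

To row units: 0.001 m is 0.0013, 30 degrees is 0.0833.

Emit:
jog_arm:
  series:
    - [1,0,0,0,0.0167]
    - [1,0,0,0,0.0333]
    - [1,0,0,0.0013,0.05]
    - [1,0,0,0.0013,0.0667]
    - [1,0,0,0.0013,0.0833]
    - [1,0,0,0.0013,0.0833]
    - [1,0,0,0.0013,0.0833]

```text
clock: 25.12
eef_pos: [542.6, -166.4, 306.3]
ee_rot: [[-0.701, 0.714, -0.0], [0.714, 0.701, 0.0], [0.0, 0.0, -1.0]]
contact_force: [0.6, 0.9, -2.6]
width: 0.232
grip_force: 30.0
```

```bash
python3 - <<'E'
from h import *
st()
E
```

```text
25.125 [ 542.6 -166.4  306.3] w 0.232 g 30.0 F [ 0.6  0.9 -2.6] M [ 0.14 -0.13 -0.12] yaw 44.5 q6 -73.0
```

To row units: 0.001 m is 0.0013, 25 degrees is 0.0694.

Emit:
jog_arm:
  series:
    - [1,0,0,0,0.0139]
    - [1,0,0,0,0.0278]
    - [1,0,0,0.0013,0.0417]
    - [1,0,0,0.0013,0.0556]
    - [1,0,0,0.0013,0.0694]
    - [1,0,0,0.0013,0.0694]
    - [1,0,0,0.0013,0.0694]

```text
clock: 26.0
eef_pos: [542.6, -166.4, 305.8]
ee_rot: [[-0.333, 0.943, 0.0], [0.943, 0.333, 0.0], [-0.0, 0.0, -1.0]]
contact_force: [-0.7, 1.2, 2.1]
width: 0.233
grip_force: 30.0
```

```bash
python3 - <<'E'
from h import *
st()
E
```

```text
26.0 [ 542.6 -166.4  305.8] w 0.233 g 30.0 F [-0.7  1.2  2.1] M [ 0.3   0.16 -0.15] yaw 19.5 q6 -48.0
```

To row units: 19 degrees is 0.0528.

Emit:
jog_arm:
  series:
    - [1,0,0,0,0.0139]
    - [1,0,0,0,0.0278]
    - [1,0,0,0,0.0417]
    - [1,0,0,0,0.0528]
    - [1,0,0,0,0.0528]

```text
clock: 26.62
eef_pos: [542.6, -166.4, 305.5]
ee_rot: [[-0.008, 1.0, 0.0], [1.0, 0.008, 0.0], [0.0, 0.0, -1.0]]
contact_force: [-0.1, 1.4, -0.2]
width: 0.234
grip_force: 30.0
```

```bash
python3 - <<'E'
from h import *
st()
E
```

```text
26.625 [ 542.6 -166.4  305.5] w 0.234 g 30.0 F [-0.1  1.4 -0.2] M [ 0.3   0.05 -0.18] yaw 0.5 q6 -29.0
```

To row units: 9 degrees is 0.025.

Emit:
jog_arm:
  series:
    - [1,0,0,0,0.0083]
    - [1,0,0,0,0.0167]
    - [1,0,0,0,0.025]
    - [1,0,0,0,0.025]
    - [1,0,0,0,0.025]

```text
clock: 27.25
eef_pos: [542.6, -166.5, 305.4]
ee_rot: [[0.147, 0.989, 0.0], [0.989, -0.147, -0.0], [-0.0, 0.0, -1.0]]
contact_force: [-0.7, 0.6, 0.9]
width: 0.237
grip_force: 31.0
```

```bash
python3 - <<'E'
from h import *
st()
E
```

```text
27.25 [ 542.6 -166.5  305.4] w 0.237 g 31.0 F [-0.7  0.6  0.9] M [0.1  0.1  0.85] yaw -8.5 q6 -20.0
```

The moment jumped to 0.85 N·m near the expected home yaw, so the closure has bottomed out. I'll back it off a quarter turn.

To row units: -0.001 m is -0.0013, -93.5 degrees is -0.2597.

Emit:
jog_arm:
  series:
    - [1,0,0,0,-0.0111]
    - [1,0,0,0,-0.0278]
    - [1,0,0,0,-0.0472]
    - [1,0,0,0,-0.0667]
    - [1,0,0,0,-0.0861]
    - [1,0,0,-0.0013,-0.1056]
    - [1,0,0,-0.0013,-0.125]
    - [1,0,0,-0.0013,-0.1444]
    - [1,0,0,-0.0013,-0.1639]
    - [1,0,0,-0.0013,-0.1833]
    - [1,0,0,-0.0013,-0.2028]
    - [1,0,0,-0.0013,-0.2222]
    - [1,0,0,-0.0013,-0.2417]
    - [1,0,0,-0.0013,-0.2597]
    - [1,0,0,-0.0013,-0.2597]
    - [1,0,0,-0.0013,-0.2597]
    - [1,0,0,-0.0013,-0.2597]

```text
clock: 29.38
eef_pos: [542.7, -166.5, 306.8]
ee_rot: [[-0.996, 0.09, 0.001], [0.09, 0.996, -0.0], [-0.001, -0.0, -1.0]]
contact_force: [-1.1, 1.9, 5.1]
width: 0.233
grip_force: 29.9
```

```bash
python3 - <<'E'
from h import *
st()
p,d=read_camera("side");q,e=read_camera("top")
a=cv2.resize(p[90:200,270:390,::-1],None,fx=3.3,fy=3.3*1.2,interpolation=2);b=cv2.resize(q[200:310,335:455,::-1],None,fx=3.3,fy=3.96,interpolation=2)
cv2.imwrite("pics/f.png",np.hstack([a,b]))
for n,dd in(("side",d),("top",e)):
    k=cloud(n,dd).reshape(-1,3);r=np.hypot(k[:,0]-542.5,k[:,1]+167);b=k[(k[:,2]>311)&(k[:,2]<322)&(r<60)&(r>20)]
    print(n,len(b),np.c_[b].round(0)[::max(1,len(b)//12)].tolist())
E
```

```text
29.375 [ 542.7 -166.5  306.8] w 0.233 g 29.9 F [-1.1  1.9  5.1] M [0.57 0.2  0.08] yaw 84.8 q6 -113.3
side 295 [[596.0, -177.0, 316.0], [572.0, -176.0, 315.0], [522.0, -173.0, 317.0], [513.0, -171.0, 316.0], [571.0, -161.0, 319.0], [593.0, -161.0, 315.0], [505.0, -159.0, 321.0], [562.0, -161.0, 314.0], [567.0, -159.0, 313.0], [551.0, -145.0, 322.0], [553.0, -145.0, 319.0], [491.0, -151.0, 317.0], [538.0, -144.0, 315.0]]
top 60 [[525.0, -178.0, 316.0], [523.0, -175.0, 317.0], [521.0, -173.0, 315.0], [518.0, -162.0, 316.0], [518.0, -175.0, 316.0], [516.0, -164.0, 316.0], [516.0, -175.0, 314.0], [513.0, -163.0, 321.0], [514.0, -175.0, 318.0], [511.0, -168.0, 319.0], [509.0, -166.0, 319.0], [507.0, -170.0, 319.0]]
```

View pics/f.png

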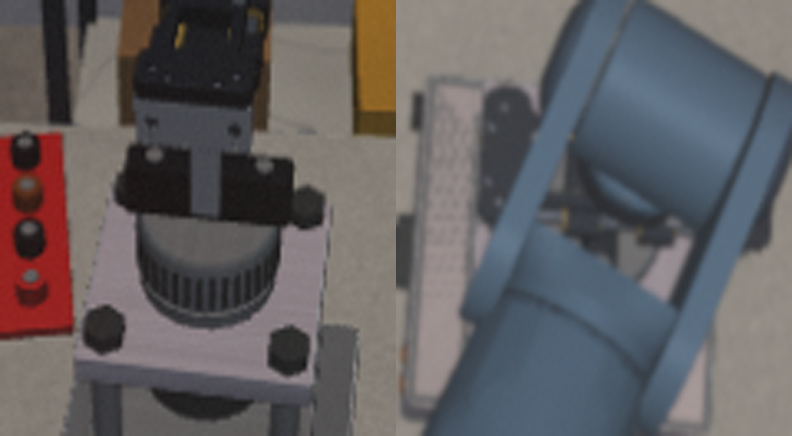

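The side view (left half) shows the fingers gripping the mid-bar. The bar's front lower edge runs from (128,213) to (293,224). I'll check that slope against the predicted yaw.

```bash
python3 - <<'E'
from h import *
for w in(-12,-8,-5.2,-2,2,6):
    t=np.radians(w);u=np.array([np.cos(t),np.sin(t),0]);v=np.array([-u[1],u[0],0])
    C=np.array([542.5,-166.8,0])
    X=[C+s*55*u+11*v+[0,0,z] for s in(1,-1) for z in(282.5,316.5)]
    q=(proj("side",X)-[270,90]+.5)*[3.3,3.96]-.5
    print(w,q.round(0).tolist())
p,d=read_camera("side");k=cloud("side",d).reshape(-1,3)
b=k[(k[:,2]>287)&(k[:,2]<312)&(abs(k[:,1]+155)<15)&(abs(k[:,0]-542)<52)&(abs(k[:,0]-542)>16)]
for _ in range(4):
    f=np.polyfit(b[:,0],b[:,1],1);r=b[:,1]-np.polyval(f,b[:,0]);b=b[abs(r)<max(2,1.5*r.std())]
print("face fit yaw",np.degrees(np.arctan(f[0])),len(b))
st()
E
```

```text
-12 [[126.0, 207.0], [125.0, 159.0], [286.0, 240.0], [289.0, 191.0]]
-8 [[126.0, 212.0], [124.0, 163.0], [289.0, 236.0], [291.0, 187.0]]
-5.2 [[126.0, 215.0], [124.0, 166.0], [290.0, 233.0], [293.0, 184.0]]
-2 [[126.0, 219.0], [125.0, 170.0], [291.0, 229.0], [294.0, 181.0]]
2 [[127.0, 223.0], [125.0, 174.0], [292.0, 225.0], [295.0, 176.0]]
6 [[128.0, 228.0], [127.0, 179.0], [293.0, 220.0], [296.0, 172.0]]
face fit yaw -4.327021833068055 250
29.525 [ 542.7 -166.5  306.9] w 0.231 g 29.9 F [-0.2  1.8  5.4] M [0.53 0.14 0.06] yaw 84.8 q6 -113.3
```

```bash
python3 -c "
from rig import arm
print(arm.job_done())"
```

```text
the job is handed in; nothing more can be done
None
```

I wound the ram down to its hard stop, screwed the closure down until it bottomed out, and backed it off about a quarter turn (within a few degrees). The job is handed in with the bar still gripped; the jar, beaker and mounts were not touched.

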